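# Open the touch-latch lid of the amber lens bin

## Robot

A 7-joint arm with a two-finger parallel gripper is mounted at the origin on the work surface. World frame = base frame: x ahead of the robot, y to its left, z up, the work surface at z = 0. Lengths are in m, angles in rad, forces in N, time in s.
With the tool pointing down it reaches from about 0.425 to 0.925 m from the base axis. Payload 6.8 kg.
Tool frame: the origin (TCP) lies at the very end of the fingers, on their centre line; the grasp point (between the pads) lies 19 mm behind it; z points along the fingers, y is the line along which they close (so a half turn about z gives the same grasp; the last joint's range is limited). The gripper opens to 85 mm and grips with 20 to 120 N. Pads are 22 mm wide; open, the fingers measure 114 mm over their backs; the gripper's body (76 mm by 85 mm) begins 54 mm behind the grasp point. The pads swing forward as they close: fully open they stand 13 mm farther back than shut.
Start: joints at [-1.395, 0.477, 0.022, 1.555, -0.011, 1.109, -0.083], TCP at [0.189, 0.648, 0.231] pointing down, gripper open.
Joint ranges: [-2.96, 2.96], [-0.34, 2.1], [-1.41, 1.46], [0.24, 2.44], [-1.37, 4.51], [0.17, 1.92], [-2.96, 2.96]. Speed limits (rad/s): [2.39, 2.39, 3.14, 3.14, 3.14, 3.14, 3.14].

## Interface

Orientations are given as a unit quaternion [w, x, y, z].
In Python, from station import bot gives the robot as it stands.
- The arm moves only by the tool jog_arm, never from a script. Its argument "motion" is a list of rows, each a list of 7 numbers: the turn, a rotation vector about the tool's x, y, z in rad, then the shift along the tool's x, y, z in mm, then the finger opening in mm, from 0 to 85.4. A call has 1 to 10 rows; each row is the pose to reach, as a shift and turn from the pose commanded when the call began, along the tool's axes at that moment; what a row does not reach only later rows make up. A row lasts 1/8 s, in which the tool goes at most 62.5 mm and 10.7 degrees, less where a joint would pass 70% of its speed; a pose out of reach is approached as far as the arm can. A call with a gripper value outside its range is refused whole. The fingers move at their own pace and stop on an object; "grip_force" is the grip in N (left out, the last holds). Time passes only in rows, so rows that repeat a pose let the fingers close. It gives the time, the measured TCP pose, the force, the opening and the grip force at its end, in the units of the state.
- bot.get_obs(): the state, without advancing time (a new reading comes with each control period).
- bot.read_camera(name): name is "scene" or "top"; returns a dict with "pixels" (480x640x3 uint8, red, green, blue), "camera_matrix" (3x3 intrinsics, pixels), "T" (4x4, takes a point from camera to world coordinates). Camera axes: x right, y down, z forward; pixel columns grow to the right and rows downward; lengths in m; the calibration is good to about 2 mm. A picture is of the moment at which its call begins. There is no depth.
- bot.hand_in(): hands the job in; it is judged then, once.
Trained networks look in a picture, given as the dict that the camera call returned (one of the last four; its "shot" number tells which), for a name from the list of things; names that differ only in an ending like _2 or _b are one class to them, and where a whole thing is asked for, a point or a joint stands for the part that bears it (a point fixed in the world has none). Each returns a list of dicts, best first, with "score" (0 to 1); they miss things now and then, are a little off and sometimes report something else, mostly with a low value. They report only what shows in the picture. A call takes as long as a camera call.
- bot.spot_in(thing, picture): "xy" ([column, row] in pixels, amid what is visible of it).
- bot.tip_of(thing, picture): "xy" ([column, row] in pixels: a listed point, or the origin of a listed thing).
The state is a dict: "t": time; "q": joint angles; "joint_vel": joint speeds; "joint_torque": joint torques, N m; "eef_pos": TCP position; "tool_rot": TCP orientation; "contact_force": force on the tool from outside, world axes, zero at the start; "torque": the same for the moment, N m; "gripper_width": opening from 0.0 (shut) to 1.0 (fully open); "grasp_force": force on a finger pad.
Only numpy, scipy, OpenCV 4.12 (cv2) and the standard library are available. Lean on these libraries where they do the work, as an engineer would, in place of code of your own. Each camera call takes 0.05 s, during which the arm holds its last target. There are 200 camera calls.

## Task

Open the blue parts bin whose lid carries the amber lens: gently press the black pad on its lid with the fingertips until the touch latch lets go, and lift off so that the spring pops the lid ajar, then push the lid up and over with the outside of the fingers until it leans back past upright on its stop. Pick nothing up; leave the bin with the red lens shut and the loose things where they are.

Things in the scene. Friction and masses are not known exactly. Their poses are not given: they have to be found in the camera images.
- amber_bin: Blue open-topped plastic parts bin, 180 (x) x 150 (y) x 100 mm high, walls 5 mm, fixed on a plywood riser 0 to 70 mm high, so that its height above the bench differs each time. A flat grey lid lies inside its walls, flush with the rim; on the lid, near the hinge, is an amber lamp lens (34 x 60 mm, 12 mm high). Origin: centre of the underside; its x axis points from the free edge of the lid to the hinge (away from the robot, give or take 0.4 rad), z up.
- amber_press (a point): Centre of the round black rubber pad (32 mm across) on top of the amber bin's lid, where a fingertip presses: 120 mm from the hinge, on the lid's centre line, 99.5 mm above the underside of the bin when shut. Moves with the lid.
- amber_edge (a point): Middle of the free edge of the amber bin's lid, 158 mm from the hinge. The lid is a plate 136 mm wide and 5 mm thick. Moves with the lid.
- amber_hinge (a point): Middle of the amber bin's lid hinge, inside the bin's far wall, 94 mm above the underside of the bin; the hinge line runs along the bin's y axis.
- amber_lid (a joint): Lid angle in rad: 0 shut; down to -0.08 when pushed in (its stop); about 0.6 when popped ajar by the spring; 1.57 upright; 1.9 leaning back on its stop. Free hinge: past about 1.65 it falls back onto the stop by its own weight, below about 1.5 it falls forward until it rests on the ram. Lid mass 0.12 kg.
- amber_ram (a joint): White spring ram of the touch latch under the lid, 70 mm from the hinge, out of sight until the lid is up: travel in m, 0 latched, about 0.047 when released and fully out. Pressing the rubber pad in by about 6 mm (some 5 N) releases it (its full travel is about 9 mm); when the finger is then lifted away the ram pushes the lid ajar. It does not latch again.
- red_bin: Not to be opened. Blue open-topped plastic parts bin, 180 (x) x 150 (y) x 100 mm high, walls 5 mm, fixed on a plywood riser 0 to 70 mm high, so that its height above the bench differs each time. A flat grey lid lies inside its walls, flush with the rim; on the lid, near the hinge, is a red lamp lens (34 x 60 mm, 12 mm high). Origin: centre of the underside; its x axis points from the free edge of the lid to the hinge (away from the robot, give or take 0.4 rad), z up.
- red_press (a point): Centre of the round black rubber pad (32 mm across) on top of the red bin's lid, where a fingertip presses: 120 mm from the hinge, on the lid's centre line, 99.5 mm above the underside of the bin when shut. Moves with the lid.
- red_edge (a point): Middle of the free edge of the red bin's lid, 158 mm from the hinge. The lid is a plate 136 mm wide and 5 mm thick. Moves with the lid.
- red_hinge (a point): Middle of the red bin's lid hinge, inside the bin's far wall, 94 mm above the underside of the bin; the hinge line runs along the bin's y axis.
- red_lid (a joint): Lid angle in rad: 0 shut; down to -0.08 when pushed in (its stop); about 0.6 when popped ajar by the spring; 1.57 upright; 1.9 leaning back on its stop. Free hinge: past about 1.65 it falls back onto the stop by its own weight, below about 1.5 it falls forward until it rests on the ram. Lid mass 0.12 kg.
- red_ram (a joint): White spring ram of the touch latch under the lid, 70 mm from the hinge, out of sight until the lid is up: travel in m, 0 latched, about 0.047 when released and fully out. Pressing the rubber pad in by about 6 mm (some 5 N) releases it (its full travel is about 9 mm); when the finger is then lifted away the ram pushes the lid ajar. It does not latch again.
- tail_lamp: Loose tail lamp, red lens on a black base, 50 x 90 x 34 mm high; a bystander, to be left alone. Origin: centre of its underside.
- bracket: Loose steel L-bracket, 100 x 40 mm foot, 4 mm thick, 50 mm high at one end; a bystander, to be left alone. Origin: centre of its underside.
- oil_bottle: Grey plastic bottle with red cap, 68 mm across, 150 mm high, standing loose beyond the bins; a bystander, to be left alone. Origin: centre of its underside.

How it is judged:
By the outcome, as a careful person would: the job done as asked, in the order asked, and still so for the second after the job is handed in, with the robot touching nothing.
It also fails if it takes over 48 s, if anything falls off the work surface, if the arm or the gripper's body presses on something with over 40 N, if the wrist force passes 120 N, or if a joint passes its speed limit or range.

## Working session

There is one attempt and no reset: what is moved stays moved. The work goes in short steps, Python scripts to look and compute and a tool call to move; the robot and the scene stay as the last step left them, time stands still between calls to the robot, and variables do not carry over. Pictures are saved under pics/ and viewed, at most 10 in all, crops included, and the job is handed in when it is done.

Besides the shell and the picture viewer there is one more tool, called after ">>>" in YAML: its name, and indented under it one key for each argument. jog_arm: Moves the arm, as the interface text tells. Its arguments: {"type":"object","properties":{"motion":{"type":"array"},"grip_force":{"type":"number"}},"required":["motion"]}

```bash
mkdir -p pics; cat > h.py <<'E'
import numpy as np, cv2
from station import bot
from scipy.spatial.transform import Rotation as R
def rot(o): q=o["tool_rot"]; return R.from_quat([q[1],q[2],q[3],q[0]])
def ray(p,xy):
    K=np.array(p["camera_matrix"]);T=np.array(p["T"])
    d=T[:3,:3]@np.linalg.solve(K,[xy[0],xy[1],1]); return T[:3,3],d/np.linalg.norm(d)
def tri(r1,r2):
    A=np.zeros((3,3));b=np.zeros(3)
    for o,d in (r1,r2):
        P=np.eye(3)-np.outer(d,d);A+=P;b+=P@o
    x=np.linalg.solve(A,b); return x,[np.linalg.norm((np.eye(3)-np.outer(d,d))@(x-o)) for o,d in (r1,r2)]
def proj(p,X):
    T=np.linalg.inv(np.array(p["T"]));c=T[:3,:3]@np.asarray(X)+T[:3,3];u=np.array(p["camera_matrix"])@c;return u[:2]/u[2]
def save(p,n): cv2.imwrite("pics/"+n,p["pixels"][:,:,::-1])
E
python3 - <<'E'
from h import *
o=bot.get_obs();print(o["t"],np.round(o["eef_pos"],4),np.round(o["tool_rot"],3)); print(np.round(rot(o).as_matrix(),3))
P={n:bot.read_camera(n) for n in("scene","top")}
for n in P: save(P[n],n+"0.png");print(n,np.round(np.array(P[n]["T"])[:3,3],3))
for t in["amber_press","amber_edge","amber_hinge","amber_bin","red_press","red_edge","red_hinge","red_bin","oil_bottle","tail_lamp","bracket"]:
    r={n:bot.tip_of(t,P[n]) for n in P}
    for n in r: print(t,n,[(np.round(x["xy"],1).tolist(),round(x["score"],2)) for x in r[n][:3]])
    if r["scene"] and r["top"]: 
        x,e=tri(*[ray(P[n],r[n][0]["xy"]) for n in P]);print("   ",np.round(x,4),np.round(e,4))
E
```

```text
0.0 [0.1889 0.6474 0.2303] [-0.     0.141  0.99  -0.001]
[[-0.96   0.28  -0.   ]
 [ 0.28   0.96  -0.002]
 [-0.    -0.002 -1.   ]]
scene [0.951 0.475 1.088]
top [ 0.47  -0.006  1.136]
amber_press scene [([305.2, 169.5], 0.63)]
amber_press top [([397.9, 260.6], 0.59)]
    [ 0.5491 -0.1481  0.1635] [0.0019 0.0019]
amber_edge scene [([319.1, 166.1], 0.87), ([301.6, 168.1], 0.18)]
amber_edge top [([394.3, 274.9], 0.96)]
    [ 0.5179 -0.1369  0.1662] [0.0011 0.0011]
amber_hinge scene [([259.4, 187.0], 0.63)]
amber_hinge top [([402.2, 200.5], 0.7)]
    [ 0.673  -0.1623  0.1729] [0.0028 0.0028]
amber_bin scene [([292.4, 199.4], 0.57)]
amber_bin top [([394.6, 247.5], 0.77)]
    [ 0.5883 -0.1579  0.0552] [0.0022 0.0022]
red_press scene [([372.6, 263.9], 0.63)]
red_press top [([265.5, 264.8], 0.61)]
    [0.554  0.1337 0.0953] [0.0016 0.0016]
red_edge scene [([384.3, 253.3], 0.66)]
red_edge top [([264.5, 281.4], 0.77), ([397.3, 274.4], 0.41)]
    [0.5178 0.1336 0.1086] [0.0029 0.0029]
red_hinge scene [([336.3, 298.8], 0.69)]
red_hinge top [([256.2, 211.1], 0.6), ([398.2, 259.1], 0.17)]
    [0.6763 0.1531 0.0913] [0.0021 0.0021]
red_bin scene [([360.8, 293.4], 0.69)]
red_bin top [([264.8, 248.1], 0.82)]
    [0.5986 0.1487 0.0101] [0.0018 0.0018]
oil_bottle scene [([270.6, 287.7], 0.68), ([360.2, 292.0], 0.43)]
oil_bottle top [([327.4, 174.3], 0.8), ([405.1, 202.2], 0.49), ([264.4, 264.8], 0.29)]
    [ 0.7734 -0.0039  0.0036] [0.0061 0.0061]
tail_lamp scene []
tail_lamp top [([495.4, 295.2], 0.58)]
bracket scene [([460.1, 350.8], 0.63)]
bracket top [([160.6, 295.0], 0.62), ([404.3, 201.1], 0.23)]
    [ 0.4957  0.4014 -0.0008] [0.0003 0.0003]
```

View pics/scene0.png

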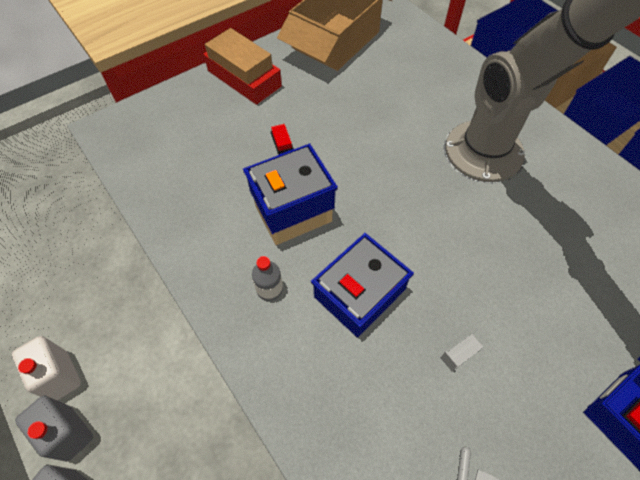

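View pics/top0.png

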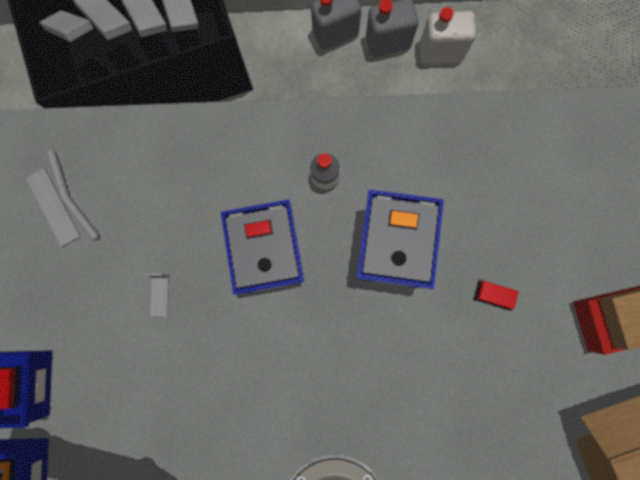

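The top view shows the amber bin at right, with its pad at about (398,258) and its rim corners at (370,191), (442,199), (434,287) and (358,279). In the scene view its pad is at (304,171), and the bin stands on a riser of roughly 70 mm. The bottle and red bin are clear to the left. I'll fit the bin pose to these.

```bash
cat >> h.py <<'E'
def delta(pos,yaw_y,tilt=0):
    """tool shift(mm)/turn to reach pos with tool down, tool y at heading yaw_y"""
    o=bot.get_obs();Rm=rot(o);y=np.array([np.cos(yaw_y),np.sin(yaw_y),0]);z=np.array([0,0,-1.]);x=np.cross(y,z)
    t=R.from_matrix(np.c_[x,y,z])
    return np.round((Rm.inv()*t).as_rotvec(),3).tolist(),np.round(Rm.inv().apply(np.array(pos)-o["eef_pos"])*1000,1).tolist()
E
python3 - <<'E'
from h import *
from scipy.optimize import least_squares
P={n:bot.read_camera(n) for n in("scene","top")}
box={"top":(355,188,446,290),"scene":(240,142,340,215)}
M=[] # (view,kind,xy,w)
for n,(a,b,c,d) in box.items():
    im=P[n]["pixels"][b:d,a:c].astype(int);s=im.max(2)
    for k,m in(("pad",s<50),("lens",(im[:,:,0]>180)&(im[:,:,2]<100))):
        cnt,lab,st,ce=cv2.connectedComponentsWithStats(m.astype(np.uint8));i=[j for j in range(1,cnt)if st[j,4]>40]
        for j in i: print(n,k,ce[j]+[a,b],st[j,4])
        if i:
            i=max(i,key=lambda j:st[j,4]);M.append((n,k,ce[i]+[a,b],2))
cor={"top":[(370,191),(442,199),(434,287),(358,279)],"scene":[(275,211),(245,174),(311,146),(337,186)]}
L=dict(c0=(90,75,100),c1=(90,-75,100),c2=(-90,-75,100),c3=(-90,75,100))
for n in cor:
    for i,c in enumerate(cor[n]): M.append((n,f"c{i}",np.array(c),.7))
for n in P:
    for k in("edge","hinge","press"):
        r=bot.tip_of("amber_"+k,P[n])
        if r: M.append((n,k,np.array(r[0]["xy"]),.6))
# hinge inside far wall: unknown hx
def pt(k,p):
    hx=p[5]
    l=dict(L,edge=(hx-158,0,99),hinge=(hx,0,94),press=(hx-120,0,99.5),pad=(hx-120,0,99.5),lens=(p[4],0,108))[k]
    c,s=np.cos(p[3]),np.sin(p[3]);return np.array([p[0]+(c*l[0]-s*l[1])/1e3,p[1]+(s*l[0]+c*l[1])/1e3,p[2]+l[2]/1e3])
f=lambda p:np.concatenate([(proj(P[n],pt(k,p))-xy)*w for n,k,xy,w in M]+[[(p[5]-82)/3]])
r=least_squares(f,[.59,-.155,.06,-.1,50,82],x_scale=[.01,.01,.01,.05,5,1],loss="soft_l1");p=r.x
print(np.round(p,4))
for n,k,xy,w in M: print(n,k,np.round(proj(P[n],pt(k,p))-xy,1))
for k in("pad","hinge","edge"): print(k,np.round(pt(k,p),4))
E
```

```text
top pad [398.27480916 257.98473282] 131
top lens [403.790625 218.625   ] 320
scene pad [304.8028169  170.36619718] 71
scene lens [282.58536585 143.04878049] 41
scene lens [274.60663507 179.25118483] 211
[ 5.91800e-01 -1.54400e-01  6.48000e-02 -1.64400e-01  4.16969e+01
  8.08562e+01]
top pad [ 0.1 -0.1]
top lens [-0.2  0. ]
scene pad [-0.2 -0.1]
scene lens [0.1 0.5]
top c0 [-0.2  1.1]
top c1 [-0.3  2.2]
top c2 [-1.6  0.6]
top c3 [ 1.  -1.4]
scene c0 [-5.9  0.9]
scene c1 [ 0.2 -6.7]
scene c2 [-1.2 -3.2]
scene c3 [-0.4 -1.7]
scene edge [-2.  -1.7]
scene hinge [ 3.6 -1.4]
scene press [-0.2  2.3]
top edge [-0.6  0.2]
top hinge [0.5 2.1]
top press [-1.5 -1.3]
pad [ 0.5532 -0.148   0.1643]
hinge [ 0.6716 -0.1676  0.1588]
edge [ 0.5157 -0.1417  0.1638]
```

```bash
python3 - <<'E'
from h import *
for p,y in(((.45,.35,.32),.6),((.553,-.148,.24),-.164)): print(delta(p,y))
E
```

```text
([0.0, -0.0, 0.687], [-334.0, -213.0, -88.7])
([0.0, -0.0, 1.451], [-572.4, -662.2, -8.7])
```

>>> jog_arm:
  motion:
    - [0,0,0.1,-50,-30,-30,0]
    - [0,0,0.2,-95,-60,-60,0]
    - [0,0,0.3,-140,-90,-89,0]
    - [0,0,0.4,-190,-120,-89,0]
    - [0,0,0.5,-240,-150,-89,0]
    - [0,0,0.6,-285,-180,-89,0]
    - [0,0,0.69,-334,-213,-89,0]
    - [0,0,0.8,-365,-260,-89,0]
    - [0,0,0.9,-395,-310,-89,0]
    - [0,0,1.0,-425,-360,-89,0]
  grip_force: 20

```text
t: 2.85
eef_pos: [0.4965, 0.1816, 0.3205]
tool_rot: [0.0, 0.6, 0.8, 0.0]
contact_force: [1.3, -0.3, 0.3]
gripper_width: -0.002
grasp_force: 0.0
```

```bash
python3 - <<'E'
from h import *
print(delta((.553,-.148,.25),-.164), bot.get_obs()["contact_force"],bot.get_obs()["gripper_width"])
E
```

```text
([0.001, -0.0, 0.448], [-332.2, -38.1, 70.4]) [ 1.2542082  -0.28568351  0.28720159] -0.001597114229635241
```

>>> jog_arm:
  motion:
    - [0,0,0.08,-50,-6,0,0]
    - [0,0,0.16,-100,-12,0,0]
    - [0,0,0.24,-150,-18,10,0]
    - [0,0,0.32,-200,-24,25,0]
    - [0,0,0.4,-250,-30,40,0]
    - [0,0,0.448,-300,-36,55,0]
    - [0,0,0.448,-332,-38,70,0]
    - [0,0,0.448,-332,-38,70,0]
    - [0,0,0.448,-332,-38,70,0]

```text
t: 3.98
eef_pos: [0.5539, -0.1449, 0.2504]
tool_rot: [-0.0, 0.761, 0.648, 0.0]
contact_force: [0.5, 0.9, 0.0]
gripper_width: 0.002
grasp_force: 0.0
```

```bash
python3 - <<'E'
from h import *
print(delta((.553,-.148,.166),-.164), bot.get_obs()["contact_force"],bot.get_obs()["eef_pos"])
p=bot.read_camera("scene");im=p["pixels"][90:270,190:430];cv2.imwrite("pics/s1.png",cv2.resize(im,None,fx=3,fy=3)[:,:,::-1])
print(proj(p,bot.get_obs()["eef_pos"]))
E
```

```text
([-0.0, -0.001, 0.004], [-3.3, -0.4, 84.4]) [0.53132877 0.90455274 0.04369903] [ 0.55389859 -0.14489583  0.25041566]
[303.92460526 148.07724886]
```

View pics/s1.png

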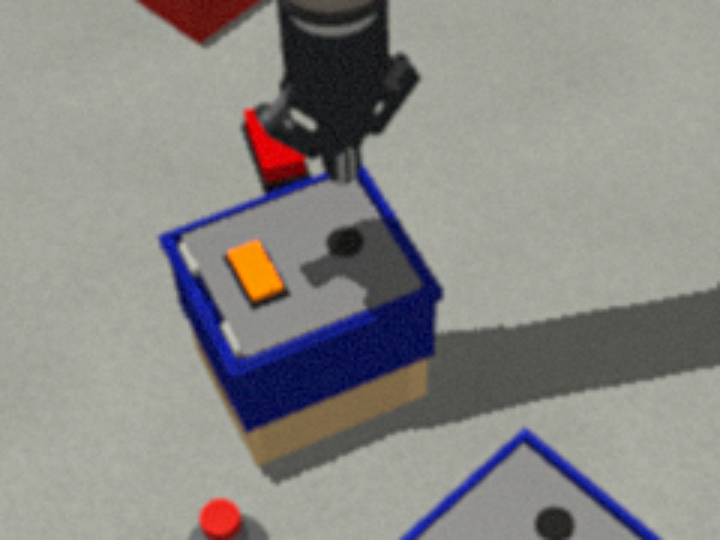

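The closed fingers are centred above the pad: the tip is at crop (343,178) and the pad at (345,240). I'll descend to just above it.

>>> jog_arm:
  motion:
    - [0,0,0,-3,0,25,0]
    - [0,0,0,-3,0,50,0]
    - [0,0,0,-3,0,70,0]
    - [0,0,0,-3,0,80,0]
    - [0,0,0,-3,0,82,0]
    - [0,0,0,-3,0,82,0]

```text
t: 4.78
eef_pos: [0.5538, -0.1485, 0.169]
tool_rot: [0.0, 0.762, 0.648, 0.0]
contact_force: [0.2, -0.5, -0.0]
gripper_width: -0.004
grasp_force: 0.0
```

>>> jog_arm:
  motion:
    - [0,0,0,0,0,1,0]
    - [0,0,0,0,0,2,0]
    - [0,0,0,0,0,3,0]
    - [0,0,0,0,0,3,0]

```text
t: 5.28
eef_pos: [0.5536, -0.1488, 0.1656]
tool_rot: [0.0, 0.762, 0.648, 0.0]
contact_force: [-0.5, 0.5, 3.1]
gripper_width: 0.002
grasp_force: 1.7
```

>>> jog_arm:
  motion:
    - [0,0,0,0,0,1,0]
    - [0,0,0,0,0,2,0]
    - [0,0,0,0,0,2,0]

```text
t: 5.65
eef_pos: [0.5535, -0.1488, 0.1634]
tool_rot: [0.0, 0.762, 0.648, 0.0]
contact_force: [0.8, -0.2, 4.6]
gripper_width: 0.001
grasp_force: 2.2
```

>>> jog_arm:
  motion:
    - [0,0,0,0,0,1,0]
    - [0,0,0,0,0,2,0]
    - [0,0,0,0,0,2,0]

```text
t: 6.02
eef_pos: [0.5535, -0.1488, 0.1613]
tool_rot: [0.0, 0.762, 0.648, 0.0]
contact_force: [1.1, 0.5, 4.5]
gripper_width: 0.0
grasp_force: 2.2
```

>>> jog_arm:
  motion:
    - [0,0,0,0,0,1,0]
    - [0,0,0,0,0,1.5,0]
    - [0,0,0,0,0,1.5,0]

```text
t: 6.4
eef_pos: [0.5535, -0.1488, 0.1598]
tool_rot: [0.0, 0.762, 0.648, 0.0]
contact_force: [2.1, -1.1, 4.1]
gripper_width: -0.002
grasp_force: 2.2
```

>>> jog_arm:
  motion:
    - [0,0,0,0,0,1,0]
    - [0,0,0,0,0,1,0]

```text
t: 6.65
eef_pos: [0.5535, -0.1488, 0.1588]
tool_rot: [0.0, 0.762, 0.648, 0.0]
contact_force: [2.5, 0.2, 4.6]
gripper_width: 0.002
grasp_force: 2.2
```

>>> jog_arm:
  motion:
    - [0,0,0,0,0,-20,0]
    - [0,0,0,0,0,-50,0]
    - [0,0,0,0,0,-85,0]
    - [0,0,0,0,0,-125,0]
    - [0,0,0,0,0,-150,0]
    - [0,0,0,0,0,-150,0]

```text
t: 7.4
eef_pos: [0.5531, -0.1489, 0.3095]
tool_rot: [0.0, 0.762, 0.648, 0.0]
contact_force: [0.2, 0.1, -0.5]
gripper_width: 0.002
grasp_force: 0.0
```

```bash
python3 - <<'E'
from h import *
P={n:bot.read_camera(n) for n in("scene","top")}
im=P["scene"]["pixels"][70:250,190:430];cv2.imwrite("pics/s2.png",cv2.resize(im,None,fx=3,fy=3)[:,:,::-1])
h=np.array([.6716,-.1676,.1588]);u=np.array([np.cos(-.164),np.sin(-.164),0])
r={n:bot.tip_of("amber_edge",P[n]) for n in P};print(r)
for a in(0,.5,.6,.7):
    e=h-u*.158*np.cos(a)+[0,0,.158*np.sin(a)];print(a,np.round(e,3),[np.round(proj(P[n],e),1) for n in P])
s=np.array([-u[1],u[0],0]);q=bot.get_obs()["q"];print(np.round(q,2))
E
```

```text
{'scene': [{'xy': [308.2, 147.5], 'score': 0.61}, {'xy': [358.0, 295.1], 'score': 0.18}], 'top': [{'xy': [404.1, 257.3], 'score': 0.97}, {'xy': [264.1, 264.1], 'score': 0.48}]}
0 [ 0.516 -0.142  0.159] [array([318.2, 166.3]), array([395.9, 276.4])]
0.5 [ 0.535 -0.145  0.235] [array([310.7, 148.8]), array([402.6, 264.3])]
0.6 [ 0.543 -0.146  0.248] [array([307.4, 146.2]), array([404.2, 259.4])]
0.7 [ 0.552 -0.148  0.261] [array([303.5, 144. ]), array([405.8, 253.7])]
[-0.4   0.28  0.7   1.75 -0.19  1.19  0.19]
```

View pics/s2.png

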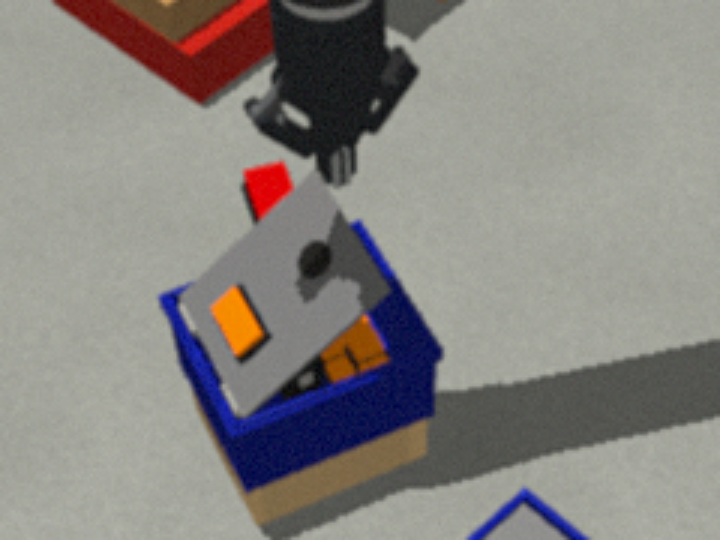

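The lid has popped ajar to about 0.57 rad, with its free edge at crop (350,230) and the ram clear underneath. I'll back off in front of the edge and turn the gripper 90° so the knuckles spread sideways.

```bash
cat >> h.py <<'E'
H=np.array([.6716,-.1676,.1588]);U=np.array([np.cos(-.164),np.sin(-.164),0])
def at(D,z): p=H-U*D/1000; p[2]=z; return p
E
python3 - <<'E'
from h import *
print(delta(at(200,.31),-.164+np.pi/2))
E
```

```text
([-0.003, -0.003, -1.568], [0.7, -79.0, -2.7])
```

>>> jog_arm:
  motion:
    - [0,0,-0.1,0,-20,0,0]
    - [0,0,-0.28,0,-45,0,0]
    - [0,0,-0.46,0,-70,0,0]
    - [0,0,-0.64,1,-79,0,0]
    - [0,0,-0.82,1,-79,0,0]
    - [0,0,-1.0,1,-79,0,0]
    - [0,0,-1.18,1,-79,0,0]
    - [0,0,-1.36,1,-79,0,0]
    - [0,0,-1.5,1,-79,0,0]
    - [0,0,-1.568,1,-79,0,0]

```text
t: 8.85
eef_pos: [0.4746, -0.1349, 0.3075]
tool_rot: [-0.001, 0.08, 0.997, -0.0]
contact_force: [-0.0, -0.3, -0.6]
gripper_width: -0.001
grasp_force: 0.0
```

```bash
python3 - <<'E'
from h import *
print(bot.get_obs()["eef_pos"],np.round(bot.get_obs()["q"],2))
print(delta(at(200,.204),-.164+np.pi/2),delta(at(155,.204),-.164+np.pi/2))
E
```

```text
[ 0.47461036 -0.13492799  0.30748565] [-0.34  0.1   0.54  1.91 -0.06  1.15  1.63]
([-0.0, -0.003, 0.003], [0.0, -0.0, 103.5]) ([-0.0, -0.003, 0.003], [-45.0, -0.2, 103.4])
```

>>> jog_arm:
  motion:
    - [0,0,0,0,0,40,0]
    - [0,0,0,0,0,80,0]
    - [0,0,0,0,0,103,0]
    - [0,0,0,-20,0,103,0]
    - [0,0,0,-40,0,103,0]
    - [0,0,0,-45,0,103,0]
    - [0,0,0,-45,0,103,0]

```text
t: 9.72
eef_pos: [0.519, -0.1424, 0.205]
tool_rot: [-0.001, 0.082, 0.997, -0.0]
contact_force: [-0.5, 0.5, -0.3]
gripper_width: -0.001
grasp_force: 0.0
```

```bash
python3 - <<'E'
from h import *
p=bot.read_camera("scene")
im=p["pixels"][70:250,190:430];cv2.imwrite("pics/s3.png",cv2.resize(im,None,fx=3,fy=3)[:,:,::-1])
o=bot.get_obs();print(o["eef_pos"],np.dot(H-o["eef_pos"],U))
for a in(.57,.7,.85,1,1.15,1.3,1.45,1.57): print(a,delta(at(158*np.cos(a)+11,.1588-.04+.158*np.sin(a)),-.164+np.pi/2)[1])
for D in(0,-10,-20): print(D,delta(at(D,.277),-.164+np.pi/2)[1])
E
```

```text
[ 0.51878399 -0.14239241  0.20521343] 0.15488108175115317
0.57 [-10.9, 0.1, 1.1]
0.7 [-23.0, 0.1, -15.4]
0.85 [-39.5, 0.1, -32.4]
1 [-58.4, 0.1, -46.6]
1.15 [-79.2, 0.1, -57.9]
1.3 [-101.5, 0.1, -66.0]
1.45 [-124.7, 0.1, -70.6]
1.57 [-143.6, 0.1, -71.8]
0 [-154.8, 0.1, -72.0]
-10 [-164.8, 0.1, -72.1]
-20 [-174.8, 0.1, -72.1]
```

View pics/s3.png

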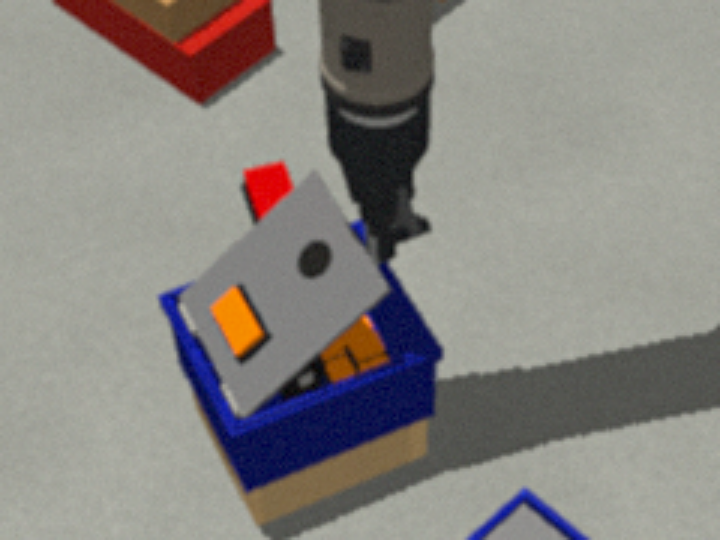

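The fingers stand just in front of the free edge, tips below it, at about crop (385,255). I'll follow the lid's arc now.

>>> jog_arm:
  motion:
    - [0,0,0,-6,0,0,0]
    - [0,0,0,-11,0,0,0]
    - [0,0,0,-17,0,-7,0]
    - [0,0,0,-23,0,-15,0]
    - [0,0,0,-31,0,-24,0]
    - [0,0,0,-40,0,-32,0]
    - [0,0,0,-49,0,-40,0]
    - [0,0,0,-58,0,-46,0]
    - [0,0,0,-69,0,-52,0]
    - [0,0,0,-69,0,-52,0]

```text
t: 11.02
eef_pos: [0.589, -0.1538, 0.2581]
tool_rot: [0.0, 0.082, 0.997, -0.0]
contact_force: [-1.2, -0.2, -0.0]
gripper_width: -0.002
grasp_force: 0.0
```

```bash
python3 - <<'E'
from h import *
p=bot.read_camera("scene")
im=p["pixels"][70:250,190:430];cv2.imwrite("pics/s4.png",cv2.resize(im,None,fx=3,fy=3)[:,:,::-1])
o=bot.get_obs();print(o["eef_pos"],np.dot(H-o["eef_pos"],U))
for a in(1.15,1.3,1.45,1.57): print(a,delta(at(158*np.cos(a)+11,.1588-.04+.158*np.sin(a)),-.164+np.pi/2)[1])
for D in(0,-10,-20): print(D,delta(at(D,.277),-.164+np.pi/2)[1])
E
```

```text
[ 0.58823055 -0.15375634  0.2577118 ] 0.08451100270089427
1.15 [-9.0, -0.0, -5.3]
1.3 [-31.2, -0.1, -13.3]
1.45 [-54.5, -0.1, -17.9]
1.57 [-73.4, -0.1, -19.1]
0 [-84.5, -0.1, -19.3]
-10 [-94.5, -0.1, -19.3]
-20 [-104.5, -0.1, -19.3]
```

View pics/s4.png

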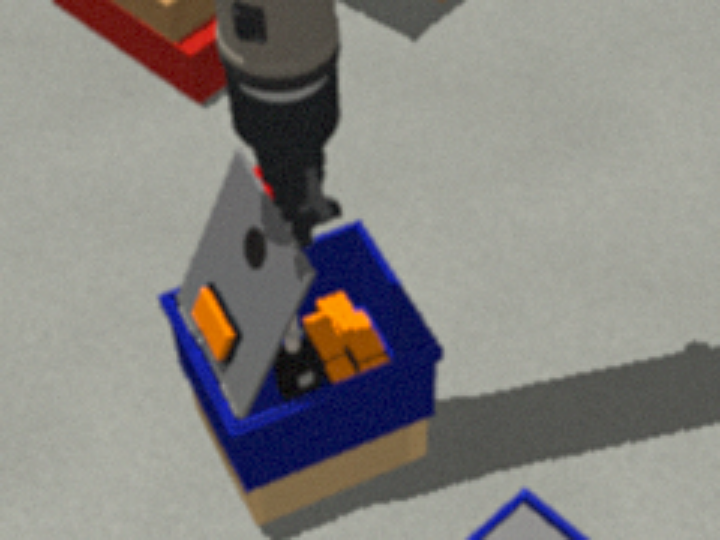

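The lid is riding up on the fingers at about 1.1 rad, with its edge at crop (240,150) to (315,270) and the fingers behind it. I'll carry on over the top.

>>> jog_arm:
  motion:
    - [0,0,0,-9,0,-5,0]
    - [0,0,0,-20,0,-10,0]
    - [0,0,0,-31,0,-13,0]
    - [0,0,0,-42,0,-16,0]
    - [0,0,0,-54,0,-18,0]
    - [0,0,0,-64,0,-19,0]
    - [0,0,0,-73,0,-19,0]
    - [0,0,0,-82,0,-19,0]
    - [0,0,0,-90,0,-19,0]
    - [0,0,0,-96,0,-19,0]

```text
t: 12.32
eef_pos: [0.6831, -0.1694, 0.2767]
tool_rot: [-0.0, 0.082, 0.997, -0.0]
contact_force: [0.1, 0.4, -0.4]
gripper_width: 0.0
grasp_force: 0.0
```

>>> jog_arm:
  motion:
    - [0,0,0,-6,0,0,0]
    - [0,0,0,-12,0,0,0]
    - [0,0,0,-12,0,0,0]
    - [0,0,0,-12,0,0,0]

```text
t: 12.82
eef_pos: [0.6943, -0.1714, 0.2768]
tool_rot: [-0.0, 0.082, 0.997, 0.0]
contact_force: [-0.3, -0.3, 0.1]
gripper_width: 0.002
grasp_force: 0.0
```

```bash
python3 - <<'E'
from h import *
p=bot.read_camera("scene")
im=p["pixels"][70:250,190:430];cv2.imwrite("pics/s5.png",cv2.resize(im,None,fx=3,fy=3)[:,:,::-1])
o=bot.get_obs();print(o["eef_pos"],np.dot(H-o["eef_pos"],U),o["contact_force"])
E
```

```text
[ 0.69423893 -0.1713537   0.27681361] -0.022948014199697782 [-0.28734987  0.43365964 -0.14480092]
```

View pics/s5.png

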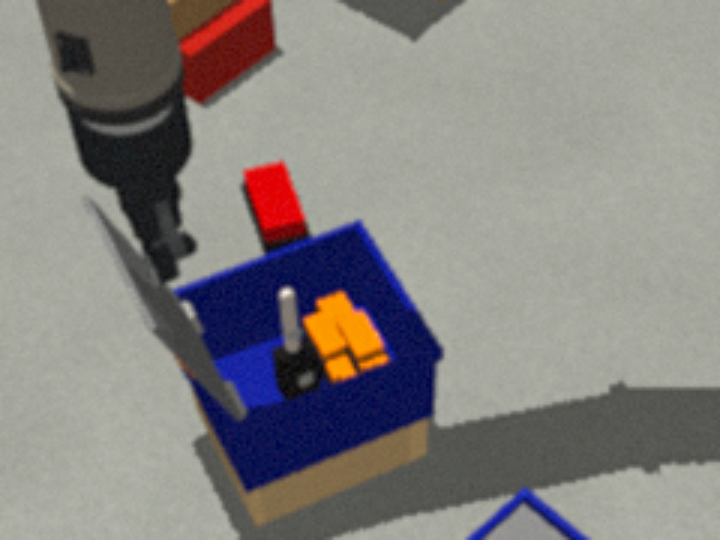

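The lid leans back past upright on its stop: its edge runs from crop (90,200) to (155,320), with the fingers in front of it. I'll retract back and up.

>>> jog_arm:
  motion:
    - [0,0,0,20,0,0,0]
    - [0,0,0,55,0,-15,0]
    - [0,0,0,95,0,-40,0]
    - [0,0,0,135,0,-60,0]
    - [0,0,0,165,0,-80,0]
    - [0,0,0,170,0,-80,0]
    - [0,0,0,170,0,-80,0]
    - [0,0,0,170,0,-80,0]

```text
t: 13.88
eef_pos: [0.5272, -0.1434, 0.3559]
tool_rot: [-0.001, 0.082, 0.997, -0.0]
contact_force: [0.5, 0.1, 0.1]
gripper_width: 0.0
grasp_force: 0.0
```

```bash
python3 - <<'E'
from h import *
p=bot.read_camera("scene");save(p,"s6.png")
P={"scene":p,"top":bot.read_camera("top")}
r={n:bot.tip_of("amber_edge",P[n]) for n in P};print(r)
for a in(1.5,1.8,1.9): print(a,[np.round(proj(P[n],H-U*.158*np.cos(a)+[0,0,.158*np.sin(a)]),1) for n in P])
E
```

```text
{'scene': [{'xy': [230.8, 154.4], 'score': 0.75}, {'xy': [284.1, 138.3], 'score': 0.57}, {'xy': [259.6, 186.5], 'score': 0.35}], 'top': [{'xy': [421.0, 154.7], 'score': 0.58}, {'xy': [268.2, 280.4], 'score': 0.33}]}
1.5 [array([256.9, 143.8]), array([417.8, 189. ])]
1.8 [array([236.8, 152.5]), array([420.3, 163.9])]
1.9 [array([230.5, 156.3]), array([420.8, 156.4])]
```

View pics/s6.png

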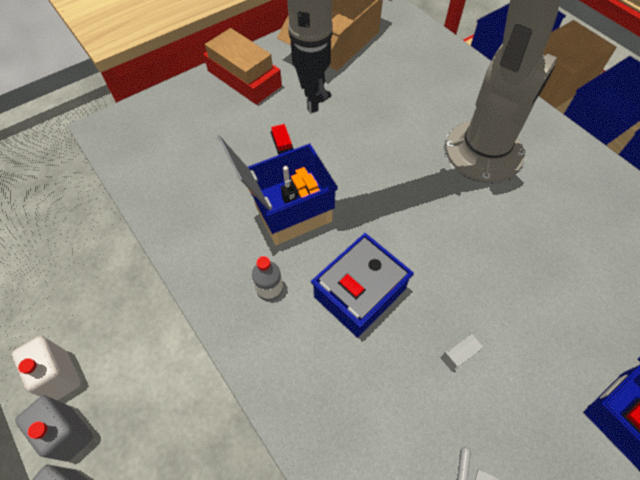

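The lid rests at 1.9 rad (edge at (231,155)), the red bin is shut, the loose things have not moved and the arm is clear.

```bash
python3 -c "
from station import bot
print(bot.hand_in())"
```

```text
the job is handed in; nothing more can be done
None
```

The amber-lens bin is open, its lid leaning back on its stop at about 1.9 rad; the red-lens bin is still shut, the loose things were not moved, and the job was handed in at about 14 s of the 48 s allowed.

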